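Sweep the table chimes

TASK

Play a soft sweep on the table chimes: run the fingertips lightly along the row of hanging brass chimes from the longest to the shortest, so that every chime is brushed in turn and swings. Do not grip or yank the chimes or shift their stand, and leave everything else on the shelf where it is. Finish with the hand clear and the chimes hanging quietly again.

Things in the scene. Friction and masses are not known exactly. Their poses are not given: they have to be found in the camera images.
- chime_stand: Table chimes on a dark wooden stand, loose on the shelf, 1.3 to 2.1 kg. Base board 110 (x) x 300 (y) x 18 mm; two upright round posts 14 mm thick at y = +135 and -135 mm carry the mantel, from which six brass tubes hang. Origin: centre of the underside of the base; z up, x away from the robot within 0.45 rad, y along the row towards its longest chime.
- mantel_top (a point): Centre of the top of the mantel, a wooden bar 24 (x) x 300 (y) x 16 mm, its top 200 mm above the shelf; axes as the stand's. Six chimes hang on eyes in front of it (robot's side) in one straight row along y, 26 mm before the bar's middle line (x = -26 mm), 38 mm apart, from the longest at y = +95 mm to the shortest at y = -95 mm; free below and in front.
- chime1: Chime 1 of 6, the longest: smooth brass tube 18 mm thick, 140 mm long, 34 g, hanging from 8 to 148 mm below its origin. Origin: the eye it hangs from, 192 mm above the shelf; z up along the tube. Swings freely every way, can knock its neighbours; under 0.5 N moves it; let go, it is nearly still in 3 s.
- chime2: Chime 2 of 6: smooth brass tube 18 mm thick, 128 mm long, 31 g, hanging from 8 to 136 mm below its origin. Origin: the eye it hangs from, 192 mm above the shelf; z up along the tube. Swings freely every way, can knock its neighbours; under 0.5 N moves it; let go, it is nearly still in 3 s.
- chime3: Chime 3 of 6: smooth brass tube 18 mm thick, 116 mm long, 28 g, hanging from 8 to 124 mm below its origin. Origin: the eye it hangs from, 192 mm above the shelf; z up along the tube. Swings freely every way, can knock its neighbours; under 0.5 N moves it; let go, it is nearly still in 3 s.
- chime4: Chime 4 of 6: smooth brass tube 18 mm thick, 104 mm long, 25 g, hanging from 8 to 112 mm below its origin. Origin: the eye it hangs from, 192 mm above the shelf; z up along the tube. Swings freely every way, can knock its neighbours; under 0.5 N moves it; let go, it is nearly still in 3 s.
- chime5: Chime 5 of 6: smooth brass tube 18 mm thick, 92 mm long, 22 g, hanging from 8 to 100 mm below its origin. Origin: the eye it hangs from, 192 mm above the shelf; z up along the tube. Swings freely every way, can knock its neighbours; under 0.5 N moves it; let go, it is nearly still in 3 s.
- chime6: Chime 6 of 6, the shortest: smooth brass tube 18 mm thick, 80 mm long, 19 g, hanging from 8 to 88 mm below its origin. Origin: the eye it hangs from, 192 mm above the shelf; z up along the tube. Swings freely every way, can knock its neighbours; under 0.5 N moves it; let go, it is nearly still in 3 s.
- harmonica: Chrome tremolo harmonica lying flat, loose, 28 x 178 x 26 mm, long along its y. Origin: centre of its underside. To be left alone.
- shaker: Pineapple-shaped wooden shaker with a green crown, standing upright, loose, 68 mm across, about 115 mm tall. Origin: centre of its underside. To be left alone.
- capo: Steel guitar capo with lever, lying flat, loose, about 90 x 90 x 14 mm. Origin: underside of its main bar. To be left alone.
- bowl: Empty teal ceramic bowl, loose, 140 mm across, 60 mm tall. Origin: centre of its underside. To be left alone.
- phone_stand: Matte black aluminium swivel phone stand with a phone on it, loose, round base 92 mm across, about 245 mm tall with the phone; its head may be turned up to 0.8 rad. Origin: centre of its underside. To be left alone.
- wax: Round cream block of surf wax, loose, 76 mm across, 24 mm tall. Origin: centre of its underside. To be left alone.

How it is judged (in metres and radians):
On the way, in this order (a step that is already met when the one before it is completed fails the run):
1. the fingers brush the longest chime (chime 1) and swing it (contact force between the fingers and chime1 above 0.004 N and angle between chime1's own z axis and vertical above 0.03 rad), for 0.02 s.
2. the fingers have left chime 1 and brush chime 2 and swing it (contact force between the fingers and chime2 above 0.004 N and contact force between the fingers and chime1 below 0.002 N and angle between chime2's own z axis and vertical above 0.03 rad), for 0.02 s.
3. the fingers have left chime 2 and brush chime 3 and swing it (contact force between the fingers and chime3 above 0.004 N and contact force between the fingers and chime2 below 0.002 N and angle between chime3's own z axis and vertical above 0.03 rad), for 0.02 s.
4. the fingers have left chime 3 and brush chime 4 and swing it (contact force between the fingers and chime4 above 0.004 N and contact force between the fingers and chime3 below 0.002 N and angle between chime4's own z axis and vertical above 0.03 rad), for 0.02 s.
5. the fingers have left chime 4 and brush chime 5 and swing it (contact force between the fingers and chime5 above 0.004 N and contact force between the fingers and chime4 below 0.002 N and angle between chime5's own z axis and vertical above 0.03 rad), for 0.02 s.
6. the fingers have left chime 5 and brush chime 6 and swing it (the shortest) (contact force between the fingers and chime6 above 0.004 N and contact force between the fingers and chime5 below 0.002 N and angle between chime6's own z axis and vertical above 0.03 rad), for 0.02 s.
At the end, for the whole second after the job is handed in: Every chime has been brushed by the fingers in order from the longest to the shortest; the stand stands upright within 15 mm of where it was, every chime hangs within 0.25 rad of vertical, and every other loose thing is within 20 mm of where it was (distance of each of chime1, chime6, chime_stand from where it was at the start of the episode below 0.015 m and angle between chime_stand's own z axis and vertical below 0.05 rad and angle between each of chime1, chime2, chime3, chime4, chime5, chime6's own z axis and vertical below 0.25 rad and distance of each of harmonica, shaker, capo, bowl, phone_stand, wax from where it was at the start of the episode below 0.02 m); the robot touches nothing.
It fails at once if the chimes or their stand gripped, squeezed or shoved (more than 8 N from the fingers) (contact force between the fingers and chime_stand above 8 N).
It fails at once if the chime stand lifted, tipped or shifted by more than 15 mm (distance of any of chime1, chime6, chime_stand from where it was at the start of the episode above 0.015 m or angle between chime_stand's own z axis and vertical above 0.05 rad).
It fails at once if a chime dragged so far that it leans more than 0.9 rad (52 degrees) (angle between any of chime1, chime2, chime3, chime4, chime5, chime6's own z axis and vertical above 0.9 rad).
It fails at once if another thing on the shelf lifted or moved by more than 20 mm (distance of any of harmonica, shaker, capo, bowl, phone_stand, wax from where it was at the start of the episode above 0.02 m).
It also fails if it takes over 45 s, if anything falls off the work surface, if the arm or the gripper's body presses on something with over 40 N, if the wrist force passes 120 N, or if a joint passes its speed limit or range.

ROBOT

A 6-joint arm with a two-finger parallel gripper is mounted at the origin on the work surface. World frame = base frame: x ahead of the robot, y to its left, z up, the work surface at z = 0. Lengths are in mm, angles in rad, forces in N, time in s.
With the tool pointing down it reaches from about 350 to 875 mm from the base axis. Payload 4.2 kg.
Tool frame: the origin (TCP) lies at the very end of the fingers, on their centre line; the grasp point (between the pads) lies arm.grip_point_offset behind it (arm.grip_point_offset is the distance from the TCP to the grasp point, in mm); z points along the fingers, y is the line along which they close (so a half turn about z gives the same grasp; the last joint's range is limited). The gripper opens to 85 mm and grips with 20 to 120 N. Pads are 22 mm wide; open, the fingers measure 114 mm over their backs; the gripper's body (76 mm by 85 mm) begins 54 mm behind the grasp point. The pads swing forward as they close: fully open they stand 13 mm farther back than shut.
Start: joints at [1.5, 0.385, 0.008, 0, -1.194, -0.259], TCP at [202.376, 591.306, 191.812] pointing down, gripper open.
Joint ranges: [-3.14, 3.14], [-1.21, 2.06], [-1.07, 1.41], [-3.16, 2.05], [-2.99, -0.16], [-3.1, 3.1]. Speed limits (rad/s): [2.79, 2.79, 3.14, 3.14, 3.14, 3.14].

INTERFACE

Orientations are given as a unit quaternion [x, y, z, w].
In Python, from bench import arm, cams, ticket gives the robot as it stands.
- The arm moves only by the tool servo_tool, never from a script. Its argument "commands" is a list that holds one entry, the list of rows, each a list of 7 numbers: the closure in counts, from 0 (fully open) to 255 (shut), then the shift along the tool's x, y, z in m, then the turn, a rotation vector about the tool's x, y, z in degrees. In form: [[[grip, x, y, z, ax, ay, az], ...]]. A call has 1 to 10 rows; each row shifts and turns the commanded pose from where the row before left it, along the tool's axes as they then stand; what a row does not reach is not made up. A row lasts 1/12 s, in which the tool goes at most 41.7 mm and 7.16 degrees, less where a joint would pass 70% of its speed; a pose out of reach is approached as far as the arm can. A call with a gripper value outside its range is refused whole. The fingers move at their own pace and stop on an object; the grip force is fixed at half the most. Time passes only in rows, so rows that do not move let the fingers close. It gives the time, the measured TCP pose, the force, the opening and the grip force at its end, in the units of the state.
- arm.read_state(): the state, without advancing time (a new reading comes with each control period).
- cams.get_image(name): name is "side" or "top" or "wrist"; returns a dict with "frame" (400x640x3 uint8, blue, green, red), "K" (3x3 intrinsics, pixels), "T" (4x4, takes a point from camera to world coordinates). Camera axes: x right, y up, looking along -z (the intrinsics and any distortion apply to the point x, -y, -z); pixel columns grow to the right and rows downward; lengths in mm; the calibration is good to about 2 mm. A picture is of the moment at which its call begins. There is no depth.
- ticket.job_done(): hands the job in; it is judged then, once.
The state is a dict: "clock": time; "joints": joint angles; "joint_vel": joint speeds; "joint_efforts": joint torques, N m; "position": TCP position; "ee_rot": TCP orientation; "contact_force": force on the tool from outside, world axes, zero at the start; "wrist_torque": the same for the moment, N m; "gripper_width": finger opening in mm; "grasp_force": force on a finger pad.
Only numpy, scipy, OpenCV 4.12 (cv2) and the standard library are available. Lean on these libraries where they do the work, as an engineer would, in place of code of your own. Each camera call takes 0.05 s, during which the arm holds its last target. There are 200 camera calls.

## Working session

There is one attempt and no reset: what is moved stays moved. The work goes in short steps, Python scripts to look and compute and a tool call to move; the robot and the scene stay as the last step left them, time stands still between calls to the robot, and variables do not carry over. Pictures are saved under pics/ and viewed, at most 10 in all, crops included, and the job is handed in when it is done.

Besides the shell and the picture viewer there is one more tool, called after "Emit:" as name(argument=value, ...), one argument or row to a line, values as JSON. servo_tool: Moves the arm, as the interface text tells. Its arguments: {"type":"object","properties":{"commands":{"type":"array","items":{"type":"array","items":{"type":"array","items":{"type":"number"}}}}},"required":["commands"]}

```bash
mkdir -p pics; python3 - <<'E'
from bench import arm,cams
import cv2,numpy as np
s=arm.read_state();print(s['clock'],s['position'],s['ee_rot'],s['gripper_width'],arm.grip_point_offset)
for n in ['side','top']:
    i=cams.get_image(n);cv2.imwrite(f'pics/{n}.png',i['frame']);np.savez(f'{n}.npz',K=i['K'],T=i['T']);print(n,i['K'].tolist(),np.round(i['T'],3).tolist(),[k for k in i])
E
```

```text
0.0 [202.16613861 590.67288049 190.70730507] [ 9.86418312e-01 -1.64248815e-01 -1.38134151e-04  1.10559799e-03] 85.25690139786774 18.700000000000003
side [[511.9639545744231, 0.0, 319.42182301320946], [0.0, 511.9639545744231, 204.85678512130832], [0.0, 0.0, 1.0]] [[0.878, 0.287, -0.384, -47.373], [-0.479, 0.549, -0.685, -1055.558], [0.014, 0.785, 0.619, 1108.894], [0.0, 0.0, 0.0, 1.0]] ['frame', 'K', 'T']
top [[478.54037512441766, 0.0, 322.51971829469255], [0.0, 478.54037512441766, 207.94221339184233], [0.0, 0.0, 1.0]] [[0.014, 0.993, -0.113, 401.224], [-1.0, 0.016, 0.01, -0.918], [0.012, 0.113, 0.994, 1584.813], [0.0, 0.0, 0.0, 1.0]] ['frame', 'K', 'T']
```

View pics/side.png

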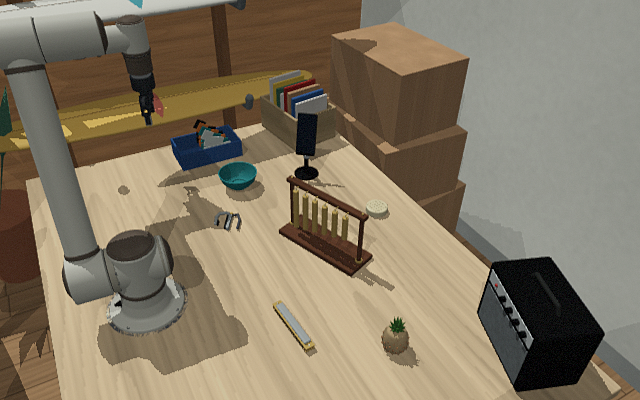

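View pics/top.png

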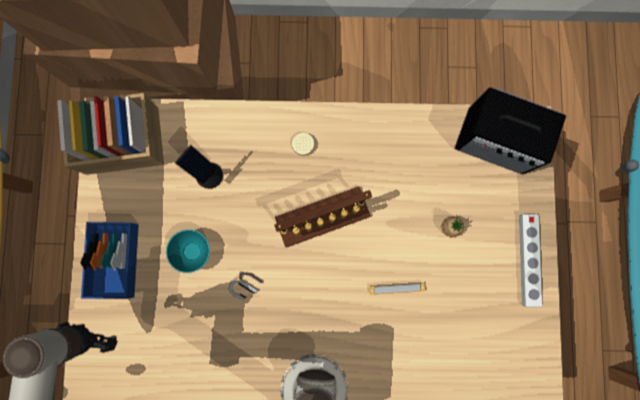

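The side view shows the stand with posts at about (291,190) and (362,245). In the top view it spans columns 275–372 and rows 188–246, with the longest chime on the left. I'll enlarge both.

```bash
python3 - <<'E'
import cv2,numpy as np
a=cv2.imread('pics/top.png')[175:260,255:395];b=cv2.imread('pics/side.png')[165:285,260:400]
a=cv2.resize(a,None,fx=5,fy=5,interpolation=cv2.INTER_CUBIC);b=cv2.resize(b,None,fx=5,fy=5,interpolation=cv2.INTER_CUBIC)
cv2.imwrite('pics/topz.png',a);cv2.imwrite('pics/sidez.png',b)
E
```

```text
(no output)
```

View pics/topz.png

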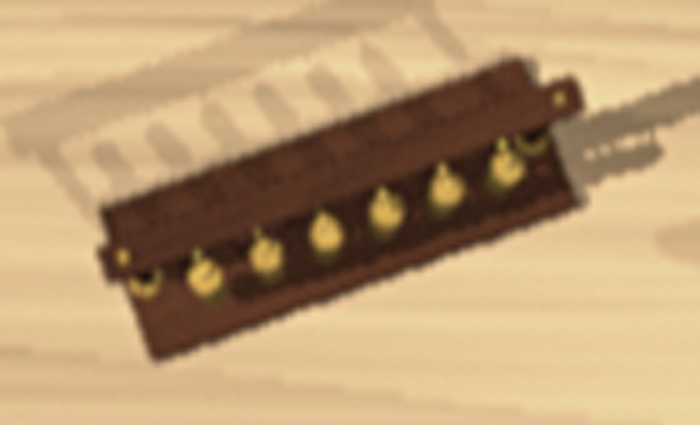

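View pics/sidez.png

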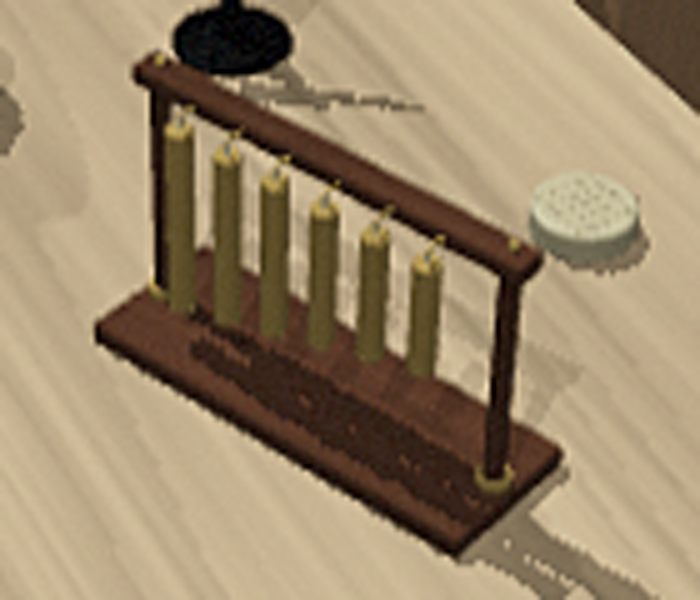

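Zoomed views: the mantel's end screws are at (123,257) and (559,98) in the top crop, and at (160,62) and (514,244) in the side crop. The side crop also shows the chime cap tops, chime 1 at about (180,129) and chime 6 at about (428,264). I'll triangulate from these.

```bash
cat > h.py <<'E'
import numpy as np
def cam(n):
    d=np.load(n+'.npz');return d['K'],d['T']
def ray(n,u,v):
    K,T=cam(n);d=np.array([(u-K[0,2])/K[0,0],-(v-K[1,2])/K[1,1],-1]);return T[:3,3],T[:3,:3]@d
def plane(n,u,v,z):
    o,d=ray(n,u,v);return o+d*(z-o[2])/d[2]
def tri(a,b):
    (o1,d1),(o2,d2)=ray(*a),ray(*b);s=np.linalg.lstsq(np.c_[d1,-d2],o2-o1,rcond=None)[0]
    p,q=o1+s[0]*d1,o2+s[1]*d2;return (p+q)/2,np.linalg.norm(p-q)
E
python3 - <<'E'
from h import *
np.set_printoptions(precision=1,suppress=True)
c=lambda n,x,y:(n,(255 if n=='top' else 260)+(x+.5)/5-.5,(175 if n=='top' else 165)+(y+.5)/5-.5)
for t,s in [((123,257),(160,62)),((559,98),(514,244))]:print('screw',*tri(c('top',*t),c('side',*s)),plane(*c('top',*t),201),plane(*c('side',*s),201))
for i,s in enumerate([(180,129),(228,155),(275,182),(324,210),(375,236),(428,264)]):print('chime top',i+1,plane(*c('side',*s),184))
for i,t in enumerate([(206,272),(266,250),(326,228),(386,207),(447,184),(507,162)]):print('chime topT',i+1,plane(*c('top',*t),184))
for s in [(98,335),(455,555),(562,455)]:print('base side',plane(*c('side',*s),0 if s[0]<500 else 18))
for t in [(103,208),(155,361),(583,203),(522,58)]:print('base top',plane(*c('top',*t),18))
for n,u,v,z in [('bowl',188,250,60),('capo',245,286,10),('phone base',210,178,10),('phone top',180,150,245),('harm',398,288,26)]:print(n,plane('top',u,v,z))
E
```

```text
screw [504.8 109.  202.1] 1.2032100471447524 [504.4 109.4 201. ] [506.  110.2 201. ]
screw [ 601.7 -143.   203.5] 1.40551881117794 [ 601.4 -143.   201. ] [ 604.2 -140.7  201. ]
chime top 1 [496.1  63.4 184. ]
chime top 2 [509.9  26.9 184. ]
chime top 3 [522.4  -9.3 184. ]
chime top 4 [535.1 -45.8 184. ]
chime top 5 [549.4 -80.4 184. ]
chime top 6 [ 563.5 -116.1  184. ]
chime topT 1 [497.6  61.9 184. ]
chime topT 2 [511.  27. 184.]
chime topT 3 [524.5  -8.  184. ]
chime topT 4 [537.5 -43.1 184. ]
chime topT 5 [551.7 -78.9 184. ]
chime topT 6 [ 565.3 -114.1  184. ]
base side [455.7 108.5   0. ]
base side [ 559.6 -170.3    0. ]
base side [ 651.7 -143.3   18. ]
base top [550.1 137.9  18. ]
base top [450.3 101.4  18. ]
base top [ 558.3 -177.9   18. ]
base top [ 654.3 -137.1   18. ]
bowl [434.3 407.   60. ]
capo [321.8 230.7  10. ]
phone base [675.  358.5  10. ]
phone top [713.5 393.3 245. ]
harm [ 323.1 -264.1   26. ]
```

Row centre is about (529.5, −26.5), the stand's yaw is 0.365 rad, and the two views agree to about 2 mm. I'll carry the closed hand to a point in front of chime 1 and then turn it.

Emit:
servo_tool(
  commands=[
    [[255, 0.023, 0.026, 0, 0, 0, 0], [255, 0.023, 0.026, 0, 0, 0, 0], [255, 0.023, 0.026, 0, 0, 0, 0], [255, 0.023, 0.026, 0, 0, 0, 0], [255, 0.023, 0.026, 0, 0, 0, 0], [255, 0.023, 0.026, 0, 0, 0, 0], [255, 0.023, 0.026, 0, 0, 0, 0], [255, 0.023, 0.026, 0, 0, 0, 0]],
  ],
)

```text
clock: 0.77
position: [309.2, 333.0, 191.5]
ee_rot: [0.986, -0.164, -0.0, 0.0]
contact_force: [0.7, -0.2, 0.3]
gripper_width: 0.3
grasp_force: 0.0
```

Emit:
servo_tool(
  commands=[
    [[255, 0.023, 0.026, 0, 0, 0, 0], [255, 0.023, 0.026, 0, 0, 0, 0], [255, 0.023, 0.026, 0, 0, 0, 0], [255, 0.023, 0.026, 0, 0, 0, 0], [255, 0.023, 0.026, 0, 0, 0, 0], [255, 0.023, 0.026, 0, 0, 0, 0], [255, 0.023, 0.026, 0, 0, 0, 0], [255, 0.023, 0.026, 0, 0, 0, 0]],
  ],
)

```text
clock: 1.43
position: [415.8, 76.8, 191.8]
ee_rot: [0.986, -0.164, -0.0, -0.0]
contact_force: [0.3, 0.6, 0.4]
gripper_width: 0.2
grasp_force: 0.0
```

Emit:
servo_tool(
  commands=[
    [[255, 0, 0, 0, 0, 0, 7.15], [255, 0, 0, 0, 0, 0, 7.15], [255, 0, 0, 0, 0, 0, 7.15], [255, 0, 0, 0, 0, 0, 7.15], [255, 0, 0, 0, 0, 0, 7.15], [255, 0, 0, 0, 0, 0, 7.15], [255, 0, 0, 0, 0, 0, 7.15]],
  ],
)

```text
clock: 2.02
position: [415.4, 78.3, 191.5]
ee_rot: [0.823, -0.569, -0.0, 0.0]
contact_force: [-0.7, -0.8, 1.3]
gripper_width: -0.0
grasp_force: 0.0
```

Emit:
servo_tool(
  commands=[
    [[255, 0, 0, 0, 6, 0, 0], [255, 0, 0, 0, 6, 0, 0], [255, 0, 0, 0, 6, 0, 0], [255, 0, 0, 0, 6, 0, 0], [255, 0, 0, 0, 6, 0, 0], [255, 0, 0, 0, 6, 0, 0], [255, 0, 0, 0, 6, 0, 0], [255, 0, 0, 0, 6, 0, 0], [255, 0, 0, 0, 6, 0, 0], [255, 0, 0, 0, 6, 0, 0]],
  ],
)

```text
clock: 2.85
position: [392.3, 27.6, 278.2]
ee_rot: [0.742, -0.496, 0.227, -0.389]
contact_force: [0.1, -1.8, 1.6]
gripper_width: 0.2
grasp_force: 0.0
```

```bash
cat >> h.py <<'E'
from scipy.spatial.transform import Rotation as R
t=.365;ux=np.array([np.cos(t),np.sin(t),0]);uy=np.array([-ux[1],ux[0],0]);C=np.array([529.5,-26.5,0])
def st(s):
    p=np.array(s['position']);r=R.from_quat(s['ee_rot']).as_matrix()
    print('t',round(s['clock'],2),'row-local x,y,z',np.round([(p-C)@ux,(p-C)@uy,p[2]],1),'tool axes in stand frame\n',np.round(np.array([ux,uy,[0,0,1]])@r,3),'\nj',np.round(s['joints'],3))
E
python3 - <<'E'
from h import *
from bench import arm,cams
import cv2
st(arm.read_state());cv2.imwrite('pics/s2.png',cams.get_image('side')['frame'])
E
```

```text
t 2.85 row-local x,y,z [-108.9   99.5  278.2] tool axes in stand frame
 [[ 0.052 -0.596  0.801]
 [-0.997  0.008  0.071]
 [-0.048 -0.803 -0.594]] 
j [ 0.513 -0.584 -1.068  0.308 -0.161 -0.4  ]
```

View pics/s2.png

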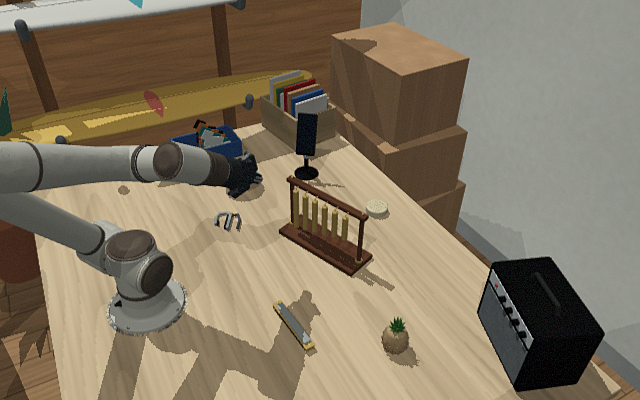

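The joints hit their limits, with j3 and j5 at the end of range. I'll use a slant of about 45° instead and correct the pose.

```bash
cat >> h.py <<'E'
def go(s,x,y,z,tilt):
    "shift along present tool axes [mm], then turn [deg], to reach stand-row pose with tool leaning tilt deg from down"
    p=np.array(s['position']);r=R.from_quat(s['ee_rot']).as_matrix();B=np.c_[ux,uy,[0,0,1]]
    a=np.radians(tilt);zt=B@[np.sin(a),0,-np.cos(a)];xt=-uy;G=np.c_[xt,np.cross(zt,xt),zt]
    print('shift',np.round(r.T@(C+x*ux+y*uy+[0,0,z]-p),1),'turn',np.round(R.from_matrix(r.T@G).as_rotvec(degrees=True),2))
E
python3 - <<'E'
from h import *
from bench import arm
s=arm.read_state();go(s,-70,140,180,45)
E
```

```text
shift [-34.   57.5  96.1] turn [-9.07  4.15 -0.43]
```

Emit:
servo_tool(
  commands=[
    [[255, 0, 0, 0, -4.5, 2.1, -0.2], [255, 0, 0, 0, -4.5, 2.1, -0.2], [255, -0.008, 0.014, 0.024, 0, 0, 0], [255, -0.008, 0.014, 0.024, 0, 0, 0], [255, -0.008, 0.014, 0.024, 0, 0, 0], [255, -0.008, 0.014, 0.024, 0, 0, 0], [255, 0, 0, 0, 0, 0, 0]],
  ],
)

```text
clock: 3.48
position: [411.5, 39.3, 206.3]
ee_rot: [0.776, -0.523, 0.185, -0.301]
contact_force: [0.3, 0.3, 0.6]
gripper_width: 0.2
grasp_force: 0.0
```

```bash
python3 - <<'E'
from h import *
from bench import arm
s=arm.read_state();st(s);go(s,-70,140,115,45)
E
```

```text
t 3.48 row-local x,y,z [-86.7 103.6 206.3] tool axes in stand frame
 [[ 0.031 -0.751  0.66 ]
 [-0.999 -0.005  0.042]
 [-0.029 -0.661 -0.75 ]] 
j [ 0.515 -0.37  -1.069  0.364 -0.161 -0.468]
shift [-33.2  47.6  81.1] turn [3.65 2.43 0.18]
```

Reach limits the slant this close to the base. About 28° is enough to clear the chime heads if the closing axis lies along the row, so I'll turn 90° about the tool axis. I'll approach with less slant.

Emit:
servo_tool(
  commands=[
    [[255, 0, 0, 0, -3, 0, 7], [255, 0, 0, 0, 0, 0, 7.1], [255, 0, 0, 0, 0, 0, 7.1], [255, 0, 0, 0, 0, 0, 7.1], [255, 0, 0, 0, 0, 0, 7.1], [255, 0, 0, 0, 0, 0, 7.1], [255, 0, 0, 0, 0, 0, 7.1], [255, 0, 0, 0, 0, 0, 7.1], [255, 0, 0, 0, 0, 0, 7.1], [255, 0, 0, 0, 0, 0, 7.1]],
  ],
)

```text
clock: 4.32
position: [411.8, 39.7, 209.4]
ee_rot: [-0.334, 0.882, 0.025, 0.333]
contact_force: [-0.0, 0.5, -0.6]
gripper_width: -0.0
grasp_force: 0.0
```

Emit:
servo_tool(
  commands=[
    [[255, 0, 0, 0, 0, 0, 7], [255, 0, 0, 0, 0, 0, 7], [255, 0, 0, 0, 0, 0, 5], [255, 0, 0, 0, 0, 0, 0]],
  ],
)

```text
clock: 4.65
position: [411.8, 39.7, 209.3]
ee_rot: [-0.186, 0.924, 0.079, 0.324]
contact_force: [0.1, -0.3, -0.1]
gripper_width: -0.2
grasp_force: 0.0
```

```bash
sed -i 's/xt=-uy;G=np.c_\[xt,np.cross(zt,xt),zt\]/G=np.c_[np.cross(uy,zt),uy,zt]/' h.py; python3 - <<'E'
from h import *
from bench import arm
s=arm.read_state();st(s);go(s,-30,155,150,28)
E
```

```text
t 4.65 row-local x,y,z [-86.3 103.9 209.3] tool axes in stand frame
 [[-0.778 -0.041  0.627]
 [-0.016  0.999  0.045]
 [-0.629  0.025 -0.777]] 
j [ 0.537 -0.362 -0.99   0.235 -0.273 -1.915]
shift [-7.3 47.2 83.7] turn [ 2.51 10.93  1.16]
```

Emit:
servo_tool(
  commands=[
    [[255, 0, 0, 0, 1.25, 5.45, 0.6], [255, 0, 0, 0, 1.25, 5.45, 0.6], [255, -0.007, 0.017, 0.026, 0, 0, 0], [255, -0.007, 0.017, 0.026, 0, 0, 0], [255, -0.008, 0.017, 0.026, 0, 0, 0], [255, 0, 0, 0, 0, 0, 0], [255, 0, 0, 0, 0, 0, 0]],
  ],
)

```text
clock: 5.23
position: [445.2, 107.1, 148.3]
ee_rot: [-0.178, 0.954, 0.042, 0.236]
contact_force: [-1.3, -0.5, -0.1]
gripper_width: 0.0
grasp_force: 0.0
```

```bash
python3 - <<'E'
from h import *
from bench import arm
s=arm.read_state();st(s);go(s,-18,150,115,28)
E
```

```text
t 5.23 row-local x,y,z [-31.  154.9 148.3] tool axes in stand frame
 [[-0.885 -0.003  0.465]
 [-0.004  1.    -0.001]
 [-0.465 -0.003 -0.885]] 
j [ 0.639 -0.106 -0.995  0.543 -0.248 -2.34 ]
shift [ 4.  -4.8 35.6] turn [-0.06 -0.29  0.23]
```

Emit:
servo_tool(
  commands=[
    [[255, 0, -0.001, 0.01, 0, 0, 0], [255, 0, -0.001, 0.01, 0, 0, 0], [255, 0, -0.001, 0.01, 0, 0, 0], [255, -0.001, -0.002, 0.008, 0, 0, 0], [255, 0, 0, 0, 0, 0, 0], [255, 0, 0, 0, 0, 0, 0]],
  ],
)

```text
clock: 5.73
position: [465.5, 107.5, 128.7]
ee_rot: [-0.177, 0.956, 0.045, 0.231]
contact_force: [0.0, 0.3, -0.3]
gripper_width: -0.0
grasp_force: 0.0
```

```bash
python3 - <<'E'
from h import *
from bench import arm,cams
import cv2
s=arm.read_state();st(s);go(s,-12,135,115,28)
a=[cams.get_image(n)['frame'] for n in ('side','top')]
z=[cv2.resize(f,None,fx=4,fy=4,interpolation=cv2.INTER_CUBIC) for f in (a[0][145:285,230:380],a[1][165:265,235:385])]
cv2.imwrite('pics/c1.png',z[0]);cv2.imwrite('pics/c2.png',z[1])
E
```

```text
t 5.73 row-local x,y,z [-12.  148.  128.7] tool axes in stand frame
 [[-0.889 -0.002  0.458]
 [-0.     1.     0.005]
 [-0.458  0.005 -0.889]] 
j [ 0.574 -0.027 -0.996  0.596 -0.161 -2.347]
shift [  6.3 -13.1  12.1] turn [ 0.3  -0.72  0.  ]
```

View pics/c1.png

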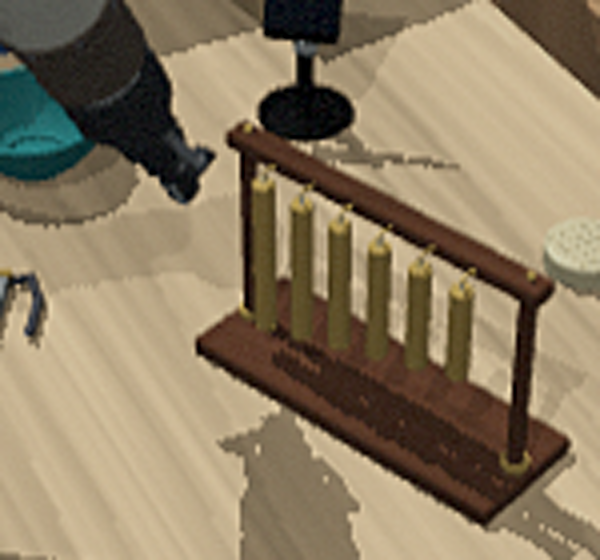

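The side crop shows the fingertips at about (185,197), left of chime 1, with a small protrusion at (210,155). I'll check it in the top crop.

View pics/c2.png

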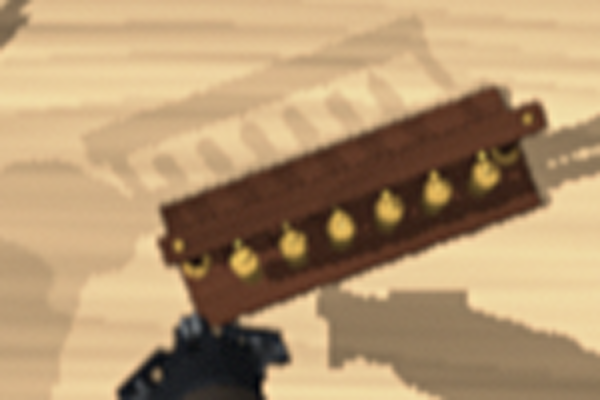

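```bash
python3 - <<'E'
from h import *
# where TCP and neighbouring tool points project in crops
from bench import arm
s=arm.read_state();p=np.array(s['position']);r=R.from_quat(s['ee_rot']).as_matrix()
for q in [(0,0,0),(-11,0,0),(11,0,0),(-11,0,-30),(11,0,-30),(0,15,-10),(0,-15,-10)]:
    w=p+r@np.array(q);o=[]
    for n,x0,y0 in (('side',230,145),('top',235,165)):
        K,T=cam(n);c=T[:3,:3].T@(w-T[:3,3]);o+=[round((K[0,0]*c[0]/-c[2]+K[0,2]-x0)*4),round((-K[1,1]*c[1]/-c[2]+K[1,2]-y0)*4)]
    print(q,o)
E
```

```text
(0, 0, 0) [203, 220, 186, 303]
(-11, 0, 0) [211, 209, 181, 291]
(11, 0, 0) [194, 231, 190, 315]
(-11, 0, -30) [198, 190, 184, 306]
(11, 0, -30) [181, 212, 194, 331]
(0, 15, -10) [184, 206, 168, 315]
(0, -15, -10) [212, 221, 206, 301]
```

The projected TCP doesn't match the visible tip, so I'll look closer with one brightened composite marking the projected TCP.

```bash
python3 - <<'E'
from h import *
from bench import arm,cams
import cv2
s=arm.read_state();p=np.array(s['position']);r=R.from_quat(s['ee_rot']).as_matrix()
out=[]
for n,x0,y0,w,h in (('side',225,130,66,75),('top',235,195,66,75)):
    f=cams.get_image(n)['frame'];g=np.uint8(255*(f/255.)**.45)[y0:y0+h,x0:x0+w]
    g=cv2.resize(g,None,fx=6,fy=6,interpolation=cv2.INTER_CUBIC)
    K,T=cam(n)
    for q,col in [((0,0,0),(0,0,255)),((0,0,-70),(0,255,0)),((0,40,-70),(255,0,0)),((0,-40,-70),(255,0,255))]:
        c=T[:3,:3].T@(p+r@np.array(q)-T[:3,3])
        cv2.circle(g,(int((K[0,0]*c[0]/-c[2]+K[0,2]-x0+.5)*6),int((-K[1,1]*c[1]/-c[2]+K[1,2]-y0+.5)*6)),4,col,1)
    out.append(g)
cv2.imwrite('pics/cz.png',np.hstack(out))
E
```

```text
(no output)
```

View pics/cz.png

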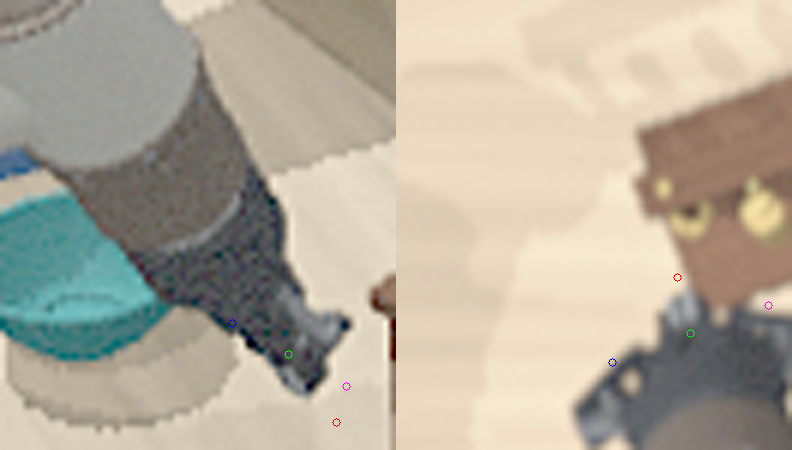

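```bash
python3 - <<'E'
from h import *
from bench import arm
s=arm.read_state();p=np.array(s['position']);r=R.from_quat(s['ee_rot']).as_matrix();st(s)
for nm,a,b in [('tip A',(680,293),(345,322)),('tip B',(680,293),(305,390)),('rknuckle B',(785,325),(305,390)),('rk A',(785,325),(345,322))]:
    q,g=tri(('top',235+(a[0]-396)/6-.5,195+a[1]/6-.5),('side',225+b[0]/6-.5,130+b[1]/6-.5))
    print(nm,np.round(q,1),'gap',round(g,1),'tool',np.round(r.T@(q-p),1))
E
```

```text
t 5.93 row-local x,y,z [-12.6 148.2 128.1] tool axes in stand frame
 [[-0.889 -0.003  0.457]
 [-0.001  1.     0.005]
 [-0.457  0.005 -0.889]] 
j [ 0.575 -0.027 -0.997  0.596 -0.161 -2.348]
tip A [460.4  98.  200.3] gap 13.1 tool [-26.3  -6.9 -67.7]
tip B [452.  105.6 155.9] gap 8.9 tool [ -1.5   3.  -30.5]
rknuckle B [432.9  52.8 198.2] gap 15.1 tool [ 11.8 -39.2 -85.1]
rk A [441.6  47.2 239.3] gap 6.1 tool [ -12.4  -47.3 -118.9]
```

```bash
python3 - <<'E'
from h import *
from bench import cams,arm
import cv2
r=R.from_quat([.98642,-.16425,0,.0011]).as_matrix();p=np.array([202.2,590.7,190.7])
for n in('side','top'):
    K,T=cam(n)
    for q in [(0,0,0),(0,0,-30),(0,50,-13),(0,-50,-13)]:
        c=T[:3,:3].T@(p+r@np.array(q)-T[:3,3]);print(n,q,round(K[0,0]*c[0]/-c[2]+K[0,2]),round(-K[1,1]*c[1]/-c[2]+K[1,2]))
a=cv2.imread('pics/side.png')[60:150,110:190];b=cv2.imread('pics/top.png')[300:390,50:130]
z=[cv2.resize(np.uint8(255*(f/255.)**.45),None,fx=4,fy=4) for f in(a,b)]
i=cams.get_image('wrist');w=cv2.resize(i['frame'],(400,240));print(np.round(i['T'],2).tolist(),i['K'][0,0])
st(arm.read_state())
cv2.imwrite('pics/w.png',np.vstack([np.hstack(z),np.pad(w,((0,0),(0,240),(0,0)))]))
E
```

```text
side (0, 0, 0) 153 132
side (0, 0, -30) 151 125
side (0, 50, -13) 151 136
side (0, -50, -13) 154 122
top (0, 0, 0) 107 330
top (0, 0, -30) 102 332
top (0, 50, -13) 121 337
top (0, -50, -13) 88 325
[[-0.36, -0.67, -0.65, 324.68], [0.93, -0.25, -0.26, 53.74], [0.01, -0.7, 0.71, 256.08], [0.0, 0.0, 0.0, 1.0]] 330.3004006430112
t 5.98 row-local x,y,z [-12.6 148.2 128. ] tool axes in stand frame
 [[-0.889 -0.003  0.457]
 [-0.001  1.     0.005]
 [-0.457  0.005 -0.889]] 
j [ 0.575 -0.026 -0.997  0.596 -0.161 -2.348]
```

View pics/w.png

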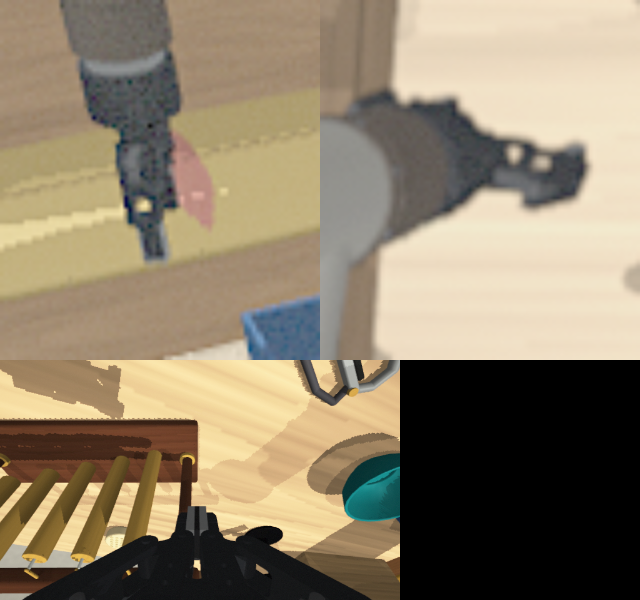

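```bash
python3 - <<'E'
from h import *
from bench import cams,arm
import cv2
s=arm.read_state();p=np.array(s['position']);r=R.from_quat(s['ee_rot']).as_matrix()
i=cams.get_image('wrist');K,T=i['K'],i['T']
print('cam in tool',np.round(r.T@(T[:3,3]-p),1),np.round(r.T@T[:3,:3],2).tolist())
f=lambda w:(lambda c:(round(K[0,0]*c[0]/-c[2]+K[0,2]),round(-K[1,1]*c[1]/-c[2]+K[1,2])))(T[:3,:3].T@(w-T[:3,3]))
for q in [(0,0,0),(-11,0,0),(11,0,0),(11,0,-20),(11,0,-40),(-11,0,-30)]:print(q,f(p+r@np.array(q)))
for nm,x,y,z in [('c1 bottom',0,95,44),('c1 top',0,95,184),('c2 top',0,57,184),('base corner fl',-29,150,18),('base corner bl',81,150,18),('post L foot',26,135,20)]:
    print(nm,f(C+x*ux+y*uy+[0,0,z]))
E
```

```text
cam in tool [  75.     0.9 -182.5] [[0.0, 0.95, 0.3], [1.0, -0.0, -0.0], [-0.0, 0.3, -0.95]]
(0, 0, 0) (313, 228)
(-11, 0, 0) (313, 245)
(11, 0, 0) (313, 210)
(11, 0, -20) (313, 223)
(11, 0, -40) (312, 238)
(-11, 0, -30) (312, 269)
c1 bottom (246, 158)
c1 top (206, 330)
c2 top (130, 330)
base corner fl (315, 109)
base corner bl (314, 205)
post L foot (298, 165)
```

The wrist camera and the other two views agree on the stand. But they show the finger ends about 30 mm short of the reported TCP, so I'll test by feel. I'll slide in front of chime 1 and check whether it moves.

Emit:
servo_tool(
  commands=[
    [[255, 0, -0.007, 0, 0, 0, 0], [255, 0, -0.007, 0, 0, 0, 0], [255, 0, -0.007, 0, 0, 0, 0], [255, 0, -0.006, 0, 0, 0, 0], [255, 0, -0.004, 0, 0, 0, 0], [255, 0, -0.004, 0, 0, 0, 0], [255, 0, -0.004, 0, 0, 0, 0], [255, 0, -0.004, 0, 0, 0, 0], [255, 0, -0.004, 0, 0, 0, 0], [255, 0, -0.004, 0, 0, 0, 0]],
  ],
)

```text
clock: 6.87
position: [483.3, 59.8, 127.3]
ee_rot: [-0.177, 0.956, 0.045, 0.23]
contact_force: [-1.0, 0.3, 0.3]
gripper_width: -0.0
grasp_force: 0.0
```

```bash
cat > w.py <<'E'
from h import *
from bench import arm,cams
import cv2
ref=cv2.imread('pics/side.png')
def tubes(img):
    "bottom-end position of each brass tube, side view"
    hsv=cv2.cvtColor(img,cv2.COLOR_BGR2HSV);K,T=cam('side');o=[]
    for i in range(6):
        w=C+uy*(95-38*i)+[0,0,52+12*i];c=T[:3,:3].T@(w-T[:3,3])
        u,v=int(K[0,0]*c[0]/-c[2]+K[0,2]),int(-K[1,1]*c[1]/-c[2]+K[1,2])
        m=cv2.inRange(hsv[v-6:v+7,u-8:u+9],(20,90,50),(34,255,255));M=cv2.moments(m,True)
        o.append((round(M['m10']/max(M['m00'],1),1),round(M['m01']/max(M['m00'],1),1),int(M['m00'])))
    return o
E
python3 - <<'E'
from w import *
st(arm.read_state());print(tubes(ref))
for k in range(2):
    f=cams.get_image('side')['frame'];print(tubes(f))
cv2.imwrite('pics/k1.png',f)
E
```

```text
t 6.87 row-local x,y,z [-12.4  97.1 127.3] tool axes in stand frame
 [[-0.89  -0.003  0.456]
 [-0.001  1.     0.005]
 [-0.456  0.005 -0.89 ]] 
j [ 0.487  0.003 -0.857  0.208 -0.244 -1.881]
[(9.7, 5.2, 88), (8.6, 4.5, 88), (8.2, 4.2, 80), (8.0, 4.1, 68), (7.9, 4.6, 77), (7.3, 4.1, 72)]
[(9.7, 5.2, 86), (8.6, 4.4, 86), (8.3, 4.3, 83), (7.8, 4.0, 75), (7.8, 4.4, 76), (7.5, 4.1, 69)]
[(9.7, 5.1, 86), (8.7, 4.5, 87), (8.1, 4.4, 79), (7.8, 4.2, 70), (7.7, 4.3, 75), (7.2, 3.9, 68)]
```

Chime 1 didn't move, so the real tip is indeed short of the reported TCP. I'll go down 18 mm and then advance in small steps.

Emit:
servo_tool(
  commands=[
    [[255, 0.004, 0, 0.008, 0, 0, 0], [255, 0.004, 0, 0.008, 0, 0, 0], [255, -0.003, 0, 0.0015, 0, 0, 0], [255, -0.003, 0, 0.0015, 0, 0, 0], [255, 0, 0, 0, 0, 0, 0]],
  ],
)

```text
clock: 7.38
position: [491.3, 63.4, 110.6]
ee_rot: [-0.178, 0.955, 0.046, 0.231]
contact_force: [-0.1, 0.4, 0.9]
gripper_width: 0.1
grasp_force: 0.0
```

```bash
python3 - <<'E'
from w import *
st(arm.read_state())
f=cams.get_image('side')['frame'];print(tubes(f))
E
```

```text
t 7.38 row-local x,y,z [ -3.6  97.6 110.6] tool axes in stand frame
 [[-0.889 -0.004  0.458]
 [-0.001  1.     0.006]
 [-0.458  0.005 -0.889]] 
j [ 0.476  0.049 -0.89   0.277 -0.164 -1.942]
[(9.6, 5.0, 86), (8.8, 4.3, 82), (8.2, 4.4, 76), (8.0, 4.0, 71), (7.6, 4.2, 75), (7.4, 4.2, 66)]
```

Emit:
servo_tool(
  commands=[
    [[255, -0.0025, 0, 0.0013, 0, 0, 0], [255, -0.0025, 0, 0.0013, 0, 0, 0], [255, 0, 0, 0, 0, 0, 0]],
  ],
)

```text
clock: 7.68
position: [496.0, 65.0, 110.2]
ee_rot: [-0.177, 0.956, 0.045, 0.231]
contact_force: [-0.1, 0.2, 0.7]
gripper_width: 0.1
grasp_force: 0.0
```

```bash
python3 - <<'E'
from w import *
s=arm.read_state();print(np.round((np.array(s['position'])-C)@np.c_[ux,uy,[0,0,1]],1),s['contact_force'])
f=cams.get_image('side')['frame'];print(tubes(f))
E
```

```text
[  1.4  97.4 110.2] [-0.0838355   0.23596271  0.73475724]
[(11.1, 4.5, 77), (8.5, 3.9, 92), (8.4, 4.2, 82), (8.0, 4.0, 73), (7.7, 4.3, 76), (7.4, 4.1, 71)]
```

Chime 1 has started to lean at row-local x ≈ 0. I'll advance 3 mm more and begin the slow sweep.

Emit:
servo_tool(
  commands=[
    [[255, -0.0013, 0, 0.0007, 0, 0, 0], [255, -0.0013, 0, 0.0007, 0, 0, 0], [255, 0, 0, 0, 0, 0, 0], [255, 0, -0.0025, 0, 0, 0, 0], [255, 0, -0.0025, 0, 0, 0, 0], [255, 0, -0.0025, 0, 0, 0, 0], [255, 0, -0.0025, 0, 0, 0, 0], [255, 0, -0.0025, 0, 0, 0, 0], [255, 0, -0.0025, 0, 0, 0, 0], [255, 0, -0.0025, 0, 0, 0, 0]],
  ],
)

```text
clock: 8.57
position: [504.1, 48.9, 109.4]
ee_rot: [-0.177, 0.956, 0.045, 0.23]
contact_force: [0.1, 0.8, -0.1]
gripper_width: -0.1
grasp_force: 0.0
```

```bash
cat > chk.py <<'E'
from w import *
s=arm.read_state();print(np.round((np.array(s['position'])-C)@np.c_[ux,uy,[0,0,1]],1),np.round(s['contact_force'],1),np.round(s['joints'],2))
go(s,4.5,(np.array(s['position'])-C)@uy,110,27.3)
f=cams.get_image('side')['frame'];r=np.array(tubes(ref));print(np.round(np.array(tubes(f))-r,1).tolist())
E
python3 chk.py
```

```text
[  3.2  79.5 109.4] [ 0.1  0.8 -0.1] [ 0.43  0.08 -0.81  0.12 -0.21 -1.75]
shift [-1.4 -0.   0. ] turn [ 0.32 -0.18  0.02]
[[-0.9, -0.4, -5.0], [1.6, -0.1, -16.0], [0.0, 0.1, -1.0], [0.1, -0.1, 2.0], [-0.1, -0.4, 0.0], [0.1, -0.2, -4.0]]
```

Chime 1 has been released and chime 2 is leaning. Continuing.

Emit:
servo_tool(
  commands=[
    [[255, -0.0005, -0.0025, 0, 0, 0, 0], [255, -0.0005, -0.0025, 0, 0, 0, 0], [255, -0.0005, -0.0025, 0, 0, 0, 0], [255, 0, -0.0025, 0, 0, 0, 0], [255, 0, -0.0025, 0, 0, 0, 0], [255, 0, -0.0025, 0, 0, 0, 0], [255, 0, -0.0025, 0, 0, 0, 0], [255, 0, -0.0025, 0, 0, 0, 0], [255, 0, -0.0025, 0, 0, 0, 0], [255, 0, -0.0025, 0, 0, 0, 0]],
  ],
)

```text
clock: 9.45
position: [514.3, 26.0, 109.9]
ee_rot: [-0.177, 0.956, 0.045, 0.23]
contact_force: [0.2, -0.2, -0.6]
gripper_width: -0.1
grasp_force: 0.0
```

```bash
python3 chk.py
```

```text
[  4.6  54.5 109.9] [ 0.2 -0.2 -0.6] [ 0.36  0.1  -0.73 -0.03 -0.27 -1.54]
shift [ 0.1  0.  -0.1] turn [ 0.32 -0.18  0.01]
[[-2.6, -0.4, -21.0], [2.2, -0.7, -17.0], [-0.2, -0.4, 5.0], [0.2, 0.1, 1.0], [-0.2, -0.1, 2.0], [0.1, 0.0, 2.0]]
```

Emit:
servo_tool(
  commands=[
    [[255, 0, -0.0025, 0, 0, 0, 0], [255, 0, -0.0025, 0, 0, 0, 0], [255, 0, -0.0025, 0, 0, 0, 0], [255, 0, -0.0025, 0, 0, 0, 0], [255, 0, -0.0025, 0, 0, 0, 0], [255, 0, -0.0025, 0, 0, 0, 0], [255, 0, -0.0025, 0, 0, 0, 0], [255, 0, -0.0025, 0, 0, 0, 0], [255, 0, -0.0025, 0, 0, 0, 0], [255, 0, -0.0025, 0, 0, 0, 0]],
  ],
)

```text
clock: 10.33
position: [523.4, 2.7, 109.9]
ee_rot: [-0.177, 0.956, 0.045, 0.23]
contact_force: [-0.7, 0.1, -0.8]
gripper_width: -0.0
grasp_force: 0.1
```

Emit:
servo_tool(
  commands=[
    [[255, 0, -0.0025, 0, 0, 0, 0], [255, 0, -0.0025, 0, 0, 0, 0], [255, 0, -0.0025, 0, 0, 0, 0], [255, 0, -0.0025, 0, 0, 0, 0], [255, 0, -0.0025, 0, 0, 0, 0]],
  ],
)

```text
clock: 10.75
position: [527.9, -8.9, 109.8]
ee_rot: [-0.177, 0.956, 0.045, 0.23]
contact_force: [0.7, -0.3, 0.0]
gripper_width: 0.2
grasp_force: 0.0
```

```bash
python3 chk.py
```

```text
[  4.8  17.  109.8] [ 0.7 -0.3  0. ] [ 0.25  0.13 -0.63 -0.18 -0.35 -1.3 ]
shift [ 0.1  0.  -0.3] turn [ 0.32 -0.18  0.02]
[[0.6, 0.2, 17.0], [-3.2, -0.1, -19.0], [4.0, -0.2, -18.0], [0.1, -0.5, 14.0], [-0.1, -0.2, -2.0], [0.1, -0.1, -1.0]]
```

Emit:
servo_tool(
  commands=[
    [[255, 0, -0.0025, 0, 0, 0, 0], [255, 0, -0.0025, 0, 0, 0, 0], [255, 0, -0.0025, 0, 0, 0, 0], [255, 0, -0.0025, 0, 0, 0, 0], [255, 0, -0.0025, 0, 0, 0, 0], [255, 0, -0.0025, 0, 0, 0, 0], [255, 0, -0.0025, 0, 0, 0, 0], [255, 0, -0.0025, 0, 0, 0, 0], [255, 0, -0.0025, 0, 0, 0, 0], [255, 0, -0.0025, 0, 0, 0, 0]],
  ],
)

```text
clock: 11.63
position: [536.9, -32.3, 109.7]
ee_rot: [-0.177, 0.956, 0.045, 0.23]
contact_force: [0.9, 0.0, 0.5]
gripper_width: -0.4
grasp_force: 0.1
```

Emit:
servo_tool(
  commands=[
    [[255, 0, -0.0025, 0, 0, 0, 0], [255, 0, -0.0025, 0, 0, 0, 0], [255, 0, -0.0025, 0, 0, 0, 0], [255, 0, -0.0025, 0, 0, 0, 0], [255, 0, -0.0025, 0, 0, 0, 0]],
  ],
)

```text
clock: 12.05
position: [541.4, -43.9, 109.6]
ee_rot: [-0.177, 0.956, 0.045, 0.23]
contact_force: [-0.5, -0.1, -0.5]
gripper_width: -0.1
grasp_force: 0.0
```

```bash
python3 chk.py
```

```text
[  4.9 -20.5 109.6] [-0.5 -0.1 -0.5] [ 0.14  0.16 -0.55 -0.28 -0.41 -1.11]
shift [ 0.1  0.  -0.5] turn [ 0.32 -0.18  0.02]
[[0.0, -0.1, -1.0], [0.7, 0.1, 8.0], [-2.3, -0.2, -11.0], [3.7, -0.7, -15.0], [-0.1, -0.6, 14.0], [0.0, -0.1, -1.0]]
```

Chimes 1–3 have been released and chime 4 is on the fingers. Next are chimes 5 and 6.

Emit:
servo_tool(
  commands=[
    [[255, 0, -0.0025, 0, 0, 0, 0], [255, 0, -0.0025, 0, 0, 0, 0], [255, 0, -0.0025, 0, 0, 0, 0], [255, 0, -0.0025, 0, 0, 0, 0], [255, 0, -0.0025, 0, 0, 0, 0], [255, 0, -0.0025, 0, 0, 0, 0], [255, 0, -0.0025, 0, 0, 0, 0], [255, 0, -0.0025, 0, 0, 0, 0], [255, 0, -0.0025, 0, 0, 0, 0], [255, 0, -0.0025, 0, 0, 0, 0]],
  ],
)

```text
clock: 12.93
position: [550.4, -67.3, 109.5]
ee_rot: [-0.177, 0.956, 0.045, 0.23]
contact_force: [0.4, 0.4, 0.9]
gripper_width: 0.2
grasp_force: 0.0
```

Emit:
servo_tool(
  commands=[
    [[255, 0, -0.0025, 0, 0, 0, 0], [255, 0, -0.0025, 0, 0, 0, 0], [255, 0, -0.0025, 0, 0, 0, 0], [255, 0, -0.0025, 0, 0, 0, 0], [255, 0, -0.0025, 0, 0, 0, 0]],
  ],
)

```text
clock: 13.35
position: [554.9, -78.9, 109.5]
ee_rot: [-0.177, 0.956, 0.045, 0.23]
contact_force: [0.1, 0.0, -0.1]
gripper_width: 0.3
grasp_force: 0.0
```

```bash
python3 chk.py
```

```text
[  5.  -58.  109.5] [ 0.1  0.  -0.1] [ 0.04  0.2  -0.48 -0.34 -0.47 -0.97]
shift [ 0.2  0.  -0.7] turn [ 0.32 -0.17  0.02]
[[0.0, 0.0, -1.0], [0.1, -0.2, -3.0], [0.7, 0.4, 8.0], [-1.5, -0.2, -2.0], [3.9, -0.7, -24.0], [0.2, -0.3, 9.0]]
```

Emit:
servo_tool(
  commands=[
    [[255, 0, -0.0025, 0, 0, 0, 0], [255, 0, -0.0025, 0, 0, 0, 0], [255, 0, -0.0025, 0, 0, 0, 0], [255, 0, -0.0025, 0, 0, 0, 0], [255, 0, -0.0025, 0, 0, 0, 0], [255, 0, -0.0025, 0, 0, 0, 0], [255, 0, -0.0025, 0, 0, 0, 0], [255, 0, -0.0025, 0, 0, 0, 0], [255, 0, -0.0025, 0, 0, 0, 0], [255, 0, -0.0025, 0, 0, 0, 0]],
  ],
)

```text
clock: 14.23
position: [563.8, -102.3, 109.3]
ee_rot: [-0.177, 0.956, 0.045, 0.23]
contact_force: [0.1, -0.0, -0.6]
gripper_width: -0.0
grasp_force: 0.0
```

Emit:
servo_tool(
  commands=[
    [[255, 0, -0.0025, 0, 0, 0, 0], [255, 0, -0.0025, 0, 0, 0, 0], [255, 0, -0.0025, 0, 0, 0, 0], [255, 0, -0.0025, 0, 0, 0, 0], [255, 0, -0.0025, 0, 0, 0, 0]],
  ],
)

```text
clock: 14.65
position: [568.3, -113.9, 109.3]
ee_rot: [-0.177, 0.956, 0.045, 0.23]
contact_force: [-0.2, -0.6, -0.0]
gripper_width: 0.2
grasp_force: 0.0
```

```bash
python3 chk.py
```

```text
[  5.1 -95.5 109.3] [-0.2 -0.6 -0. ] [-0.05  0.24 -0.41 -0.39 -0.53 -0.86]
shift [ 0.2  0.  -0.9] turn [ 0.32 -0.18  0.02]
[[-0.1, 0.0, -1.0], [0.1, -0.1, -1.0], [-0.1, 0.1, 0.0], [0.5, 0.1, 6.0], [-1.2, -0.3, -9.0], [3.8, -0.2, -15.0]]
```

Chime 6 is leaning. I'll finish past it, back away, and let things settle.

Emit:
servo_tool(
  commands=[
    [[255, 0, -0.0025, 0, 0, 0, 0], [255, 0, -0.0025, 0, 0, 0, 0], [255, 0, -0.0025, 0, 0, 0, 0], [255, 0, -0.0025, 0, 0, 0, 0], [255, 0, -0.0025, 0, 0, 0, 0], [255, 0, -0.0025, 0, 0, 0, 0], [255, 0, -0.0025, 0, 0, 0, 0], [255, 0, -0.0025, 0, 0, 0, 0], [255, 0, -0.0025, 0, 0, 0, 0], [255, 0, -0.0025, 0, 0, 0, 0]],
  ],
)

```text
clock: 15.53
position: [577.3, -137.3, 109.2]
ee_rot: [-0.177, 0.956, 0.045, 0.23]
contact_force: [-0.4, -0.3, 0.9]
gripper_width: 0.0
grasp_force: 0.0
```

Emit:
servo_tool(
  commands=[
    [[255, 0.009, -0.002, -0.0046, 0, 0, 0], [255, 0.009, -0.002, -0.0046, 0, 0, 0], [255, 0.009, 0, -0.0046, 0, 0, 0], [255, 0.009, 0, -0.0046, 0, 0, 0], [255, 0.009, 0, -0.0046, 0, 0, 0], [255, 0.009, 0, -0.0046, 0, 0, 0], [255, 0.009, 0, -0.0046, 0, 0, 0], [255, 0.009, 0, -0.0046, 0, 0, 0], [255, 0, 0, 0, 0, 0, 0], [255, 0, 0, 0, 0, 0, 0]],
  ],
)

```text
clock: 16.37
position: [502.9, -170.2, 109.3]
ee_rot: [-0.177, 0.956, 0.045, 0.23]
contact_force: [0.1, -0.5, -0.5]
gripper_width: 0.1
grasp_force: 0.0
```

Emit:
servo_tool(
  commands=[
    [[255, 0, 0, 0, 0, 0, 0], [255, 0, 0, 0, 0, 0, 0], [255, 0, 0, 0, 0, 0, 0], [255, 0, 0, 0, 0, 0, 0], [255, 0, 0, 0, 0, 0, 0], [255, 0, 0, 0, 0, 0, 0], [255, 0, 0, 0, 0, 0, 0], [255, 0, 0, 0, 0, 0, 0], [255, 0, 0, 0, 0, 0, 0], [255, 0, 0, 0, 0, 0, 0]],
  ],
)

```text
clock: 17.2
position: [503.3, -169.8, 109.1]
ee_rot: [-0.177, 0.956, 0.045, 0.23]
contact_force: [0.3, 0.1, 0.0]
gripper_width: 0.2
grasp_force: 0.0
```

Emit:
servo_tool(
  commands=[
    [[255, 0, 0, 0, 0, 0, 0], [255, 0, 0, 0, 0, 0, 0], [255, 0, 0, 0, 0, 0, 0], [255, 0, 0, 0, 0, 0, 0], [255, 0, 0, 0, 0, 0, 0], [255, 0, 0, 0, 0, 0, 0], [255, 0, 0, 0, 0, 0, 0], [255, 0, 0, 0, 0, 0, 0], [255, 0, 0, 0, 0, 0, 0], [255, 0, 0, 0, 0, 0, 0]],
  ],
)

```text
clock: 18.03
position: [503.2, -169.8, 109.1]
ee_rot: [-0.177, 0.956, 0.045, 0.23]
contact_force: [0.0, -0.6, 0.8]
gripper_width: -0.4
grasp_force: 0.0
```

Emit:
servo_tool(
  commands=[
    [[255, 0, 0, 0, 0, 0, 0], [255, 0, 0, 0, 0, 0, 0], [255, 0, 0, 0, 0, 0, 0], [255, 0, 0, 0, 0, 0, 0], [255, 0, 0, 0, 0, 0, 0], [255, 0, 0, 0, 0, 0, 0], [255, 0, 0, 0, 0, 0, 0], [255, 0, 0, 0, 0, 0, 0], [255, 0, 0, 0, 0, 0, 0], [255, 0, 0, 0, 0, 0, 0]],
  ],
)

```text
clock: 18.87
position: [503.2, -169.8, 109.1]
ee_rot: [-0.177, 0.956, 0.045, 0.23]
contact_force: [-0.3, 0.2, 0.2]
gripper_width: -0.4
grasp_force: 0.0
```

```bash
python3 chk.py; python3 -c "
from w import *
f=cams.get_image('side')['frame'];d=cv2.absdiff(f,ref)[165:285,275:400].max(2);print('stand-area changed px',(d>60).sum())"
```

```text
[ -75.7 -124.5  109.1] [-0.3  0.2  0.2] [-0.22  0.18 -0.45 -0.48 -0.6  -0.63]
shift [-71.8  -0.2  35.7] turn [ 0.32 -0.18  0.02]
[[-4.1, 1.5, -60.0], [-8.3, 1.8, -85.0], [-8.2, -4.2, -80.0], [-8.0, -4.1, -68.0], [2.6, -0.5, -38.0], [0.1, -0.1, -5.0]]
stand-area changed px 1595
```

The hand is well clear, and the arm only hides the tubes from the side camera. Handing in.

Emit:
servo_tool(
  commands=[
    [[255, 0, 0, 0, 0, 0, 0], [255, 0, 0, 0, 0, 0, 0], [255, 0, 0, 0, 0, 0, 0], [255, 0, 0, 0, 0, 0, 0], [255, 0, 0, 0, 0, 0, 0], [255, 0, 0, 0, 0, 0, 0], [255, 0, 0, 0, 0, 0, 0], [255, 0, 0, 0, 0, 0, 0], [255, 0, 0, 0, 0, 0, 0], [255, 0, 0, 0, 0, 0, 0]],
  ],
)

```text
clock: 19.8
position: [503.2, -169.8, 109.0]
ee_rot: [-0.177, 0.956, 0.045, 0.23]
contact_force: [-0.9, 1.1, 0.5]
gripper_width: 0.0
grasp_force: 0.0
```

```bash
python3 -c "
from bench import ticket
print(ticket.job_done())"
```

```text
the job is handed in; nothing more can be done
None
```

I swept all six chimes in order from longest to shortest, and the side camera showed each one lean as the fingers passed; I backed the hand clear and handed in at about 20 s, but no verdict came back, and the arm hid most of the chimes in the last picture, so I could not confirm that every chime had settled or that the stand had not shifted.

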